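Seat the thickness plate of a mandoline slicer under its hold-down springs

TASK

The orange thickness plate of the black mandoline slicer on the shelf has been drawn back and stands up on its sprung bed. With closed fingertips press the plate down hard and, keeping it pressed down, slide it towards the blade so that it passes under the two small hold-down springs and is fully home against its stops, then let go and draw the hand clear. Do not lift the plate, keep off the blade, and leave the other kitchen things where they stand.

Things in the scene. Friction and masses are not known exactly. Their poses are not given: they have to be found in the camera images.
- slicer: Black mandoline slicer, flat and held fast on the shelf, 335 x 130 mm, 37 mm high. Origin on the shelf under mid-width; x points along it towards the blade, z up. Between its side rails an open well 104 mm wide runs from x -115 mm to the stops at x 80 mm. Handle: x -185 to -120 mm, 22 mm high.
- plate: Flat orange thickness plate, 110 mm long (x), 100 wide (y), 5 thick, about 110 g, loose in the well (2 mm play each side); nothing to hook, but its finely ribbed top gives fingertips good grip; it slides easily on bed and springs (friction 0.15). Origin: centre of its underside; x towards the blade. Drawn back: origin at x -55 to -33 mm of the slicer, top 35 mm above the shelf. Home: x 25 mm.
- plate_front (a point): The middle of the plate's front upper edge (55 mm ahead of the plate's origin, 5 mm above its underside).
- clamp_left (a point): Front lower inner corner of the aluminium spring clamp on the left (+y) rail: x 30, y 40 mm of the slicer, 32 mm above the shelf. The blunt clamp, 12 mm long, overhangs the plate's edge by 10 mm; top at 40 mm. The raised plate butts against it: press the plate more than 3 mm down (5 is comfortable) to pass. The 80 mm between the clamps is open from above.
- clamp_right (a point): The same corner of the like clamp on the right (-y) rail: x 30, y -40 mm of the slicer. From under each clamp a bronze leaf spring, 9 mm wide, trails 33 mm towards the blade, its free end 3.5 mm lower than the clamp's underside; lifting that end by 3.5 mm takes about 2 N.
- stops (a point): Midpoint between the faces of the two stop blocks (at y 40 to 52 mm either side, x 80 mm of the slicer) that the plate's front edge meets when home; given at 30 mm above the shelf.
- bed (a joint): How far the sprung bed under the plate is pressed down, in m: 0 up, 0.008 fully down. The flat dark steel bed always carries the whole plate level; it begins to sink at 8 N and takes 1 N more for each mm (13 N at 5 mm, 16 N at the bottom). Once home and let go, the plate stays about 3 mm down, held under the clamps and springs.
- blade: Steel blade across the slicer beyond the plate, a strip 20 mm by 103 mm, 1.5 mm thick, edge towards the plate; the origin is its middle, at x 98 mm of the slicer and 33.5 mm above the shelf. Not to be touched.
- food_holder: Bystander: the slicer's hand guard, black base 95 by 85 mm with an orange knob, 64 mm high; origin under its centre.
- sugar_bowl: Bystander: white ceramic sugar bowl with its blue lid on, 102 mm across, 132 mm over the handles, 99 mm high; origin under its centre.
- squeezer: Bystander: wooden citrus squeezer lying flat, 170 mm long (x -87 to +85 mm), 76 mm wide, 36 mm high; origin on the shelf near its middle.
- tortilla_warmer: Bystander: round blue plastic tortilla warmer with yellow lid, 206 mm across, 89 mm high; origin under its centre.

How it is judged:
On the way, in this order (a step that is already met when the one before it is completed fails the run):
1. the plate is pressed down on its bed before its front edge reaches the spring clamps (value of joint bed above 0.0034 m and x of plate in the frame of slicer below -0.02 m), for 0.05 s.
2. the fingertips keep the plate pressed down while it slides under the springs (x of plate in the frame of slicer between -0.01 and 0.02 m and value of joint bed above 0.0036 m and contact force between the fingers and plate above 3 N), for 0.1 s.
At the end, for the whole second after the job is handed in: The plate lies still and level in the slicer's well, under both spring clamps, its front edge within 3 mm of the stops (x of plate in the frame of slicer between 0.022 and 0.028 m and y of plate in the frame of slicer between -0.004 and 0.004 m and z of plate in the frame of slicer below 0.0285 m and angle between plate's own z axis and vertical below 0.05 rad and linear speed of plate below 0.01 m/s); the robot touches nothing.
It fails at once if the plate is lifted off its bed, tipped up, or rides over the springs (z of plate in the frame of slicer above 0.037 m or angle between plate's own z axis and vertical above 0.15 rad).
It fails at once if the blade is touched (contact force between any of the fingers, the arm and blade above 0.5 N).
It fails at once if one of the other kitchen things is pushed away or knocked over (distance of any of food_holder, sugar_bowl, squeezer, tortilla_warmer from where it was at the start of the episode above 0.015 m).
It also fails if it takes over 42 s, if anything falls off the work surface, if the arm or the gripper's body presses on something with over 40 N, if the wrist force passes 120 N, or if a joint passes its speed limit or range.

ROBOT

A 7-joint arm with a two-finger parallel gripper is mounted at the origin on the work surface. World frame = base frame: x ahead of the robot, y to its left, z up, the work surface at z = 0. Lengths are in m, angles in rad, forces in N, time in s.
With the tool pointing down it reaches from about 0.4 to 0.925 m from the base axis. Payload 5.6 kg.
Tool frame: the origin (TCP) lies midway between the tips of the shut fingers; the grasp point (between the pads) lies hold_point_z behind it (hold_point_z is the distance from the TCP to the grasp point, in m); z points along the fingers, y is the line along which they close (so a half turn about z gives the same grasp; the last joint's range is limited). The gripper opens to 85 mm and grips with 20 to 120 N. Pads are 22 mm wide; open, the fingers measure 114 mm over their backs; the gripper's body (76 mm by 85 mm) begins 54 mm behind the grasp point. The pads swing forward as they close: fully open they stand 13 mm farther back than shut.
Start: joints at [-1.36, 0.468, -0.012, 1.603, 0.006, 1.071, -0.056], TCP at [0.163, 0.629, 0.231] pointing down, gripper open.
Joint ranges: [-2.53, 2.53], [-0.31, 2.02], [-1.57, 1.55], [0.28, 2.44], [-1.29, 4.43], [0.15, 1.84], [-2.92, 2.92]. Speed limits (rad/s): [2.57, 2.57, 3.14, 3.14, 3.14, 3.14, 3.14].

INTERFACE

Orientations are given as a 3x3 rotation matrix whose columns are the frame's x, y, z axes.
In Python, from bench import observe, read_camera, finish_job, cut_out, mark_of, hold_point_z gives the robot as it stands.
- The arm moves only by the shell command python3 -m inch 'ROWS'. ROWS is JSON, a list that holds one entry, the list of rows, each a list of 7 numbers: the shift along the tool's x, y, z in m, then the turn, a rotation vector about the tool's x, y, z in degrees, then the opening, from -1 (shut) to 1 (fully open). A call has 1 to 5 rows; each row is the pose to reach, as a shift and turn from the pose commanded when the call began, along the tool's axes at that moment; what a row does not reach only later rows make up. A row lasts 1/8 s, in which the tool goes at most 62.5 mm and 10.7 degrees, less where a joint would pass 70% of its speed; a pose out of reach is approached as far as the arm can. A call with a gripper value outside its range is refused whole. The fingers move at their own pace and stop on an object; the grip force is fixed at half the most. Time passes only in rows, so rows that repeat a pose let the fingers close. It gives the time, the measured TCP pose, the force, the opening and the grip force at its end, in the units of the state.
- observe(): the state, without advancing time (a new reading comes with each control period).
- read_camera(name): name is "side" or "top" or "wrist"; returns a dict with "frame" (420x560x3 uint8, red, green, blue), "K" (3x3 intrinsics, pixels), "k1" (the pictures are not rectified: a ray, as slopes to the right and down, at radius r is drawn at 1 + k1 r^2 times it, then the intrinsics apply), "extrinsics" (4x4, takes a point from camera to world coordinates). Camera axes: x right, y up, looking along -z (the intrinsics and any distortion apply to the point x, -y, -z); pixel columns grow to the right and rows downward; lengths in m; the calibration is good to about 2 mm. A picture is of the moment at which its call begins. There is no depth.
- finish_job(): hands the job in; it is judged then, once.
Trained networks look in a picture, given as the dict that the camera call returned (one of the last four; its "shot" number tells which), for a name from the list of things; names that differ only in an ending like _2 or _b are one class to them, and where a whole thing is asked for, a point or a joint stands for the part that bears it (a point fixed in the world has none). Each returns a list of dicts, best first, with "p" (0 to 1); they miss things now and then, are a little off and sometimes report something else, mostly with a low value. They report only what shows in the picture. A call takes as long as a camera call.
- cut_out(target, picture): "pixels" (420x560 bool, what is visible of it) and "uv" ([column, row] in pixels, amid what is visible of it).
- mark_of(target, picture): "uv" ([column, row] in pixels: a listed point, or the origin of a listed thing).
The state is a dict: "clock": time; "joints": joint angles; "joint_velocities": joint speeds; "joint_torque": joint torques, N m; "ee_pos": TCP position; "eef_rot": TCP orientation; "force": force on the tool from outside, world axes, zero at the start; "ft_torque": the same for the moment, N m; "width": opening from 0.0 (shut) to 1.0 (fully open); "gripper_force": force on a finger pad.
Only numpy, scipy, OpenCV 4.12 (cv2) and the standard library are available. Lean on these libraries where they do the work, as an engineer would, in place of code of your own. Each camera call takes 0.05 s, during which the arm holds its last target. There are 200 camera calls.

## Working session

There is one attempt and no reset: what is moved stays moved. The work goes in short steps, Python scripts to look and compute and a shell command to move; the robot and the scene stay as the last step left them, time stands still between calls to the robot, and variables do not carry over. Pictures are saved under pics/ and viewed, at most 10 in all, crops included, and the job is handed in when it is done.

```bash
mkdir -p pics; cat > h.py <<'E'
import numpy as np, cv2
from bench import *
def ray(c,uv):
    K=np.array(c["K"]);k=c["k1"]
    p=np.array([(uv[0]-K[0,2])/K[0,0],(uv[1]-K[1,2])/K[1,1]])
    q=cv2.undistortPoints(np.array([[uv]],float),K,np.array([k,0,0,0.]))[0,0]
    T=np.array(c["extrinsics"]);d=T[:3,:3]@np.array([q[0],-q[1],-1]);return T[:3,3],d
def onz(c,uv,z):
    o,d=ray(c,uv);return o+d*(z-o[2])/d[2]
def tri(l):
    A=0;b=0
    for o,d in l:
        d=d/np.linalg.norm(d);P=np.eye(3)-np.outer(d,d);A=A+P;b=b+P@o
    return np.linalg.solve(A,b)
E
python3 - <<'E'
from h import *
np.set_printoptions(precision=4,suppress=True)
s=observe();print(s["ee_pos"],s["eef_rot"],s["clock"],hold_point_z,s["force"])
C={n:read_camera(n) for n in("side","top","wrist")}
for n,c in C.items(): 
    print(n,np.array(c["extrinsics"])[:3,3])
    cv2.imwrite(f"pics/{n}0.png",c["frame"][:,:,::-1])
for t in "slicer plate plate_front clamp_left clamp_right stops blade food_holder sugar_bowl squeezer tortilla_warmer".split():
    R=[]
    for n,c in C.items():
        m=mark_of(t,c)
        if m: print(t,n,np.round(m[0]["uv"]),round(m[0]["p"],2),onz(c,m[0]["uv"],{"plate":.03,"plate_front":.035,"clamp_left":.032,"clamp_right":.032,"stops":.03,"blade":.0335}.get(t,0))[:2])
        if m and m[0]["p"]>.5: R.append(ray(c,m[0]["uv"]))
    if len(R)>1: print("   tri",tri(R))
E
```

```text
[0.1631 0.6286 0.2303] [[-0.968   0.2511 -0.0003]
 [ 0.2511  0.968  -0.0017]
 [-0.0001 -0.0017 -1.    ]] 0.0 0.0187 [ 0.1438 -0.7398  0.1913]
side [0.5393 0.6923 0.5703]
top [0.3564 0.004  0.9508]
wrist [0.092  0.6481 0.3735]
slicer side [272. 197.] 0.91 [ 0.587  -0.1127]
plate side [297. 196.] 0.84 [ 0.5322 -0.0761]
plate top [339. 251.] 0.71 [ 0.5187 -0.0863]
   tri [ 0.5264 -0.0882  0.0198]
plate_front side [274. 184.] 0.89 [ 0.5825 -0.1104]
plate_front top [353. 221.] 0.7 [ 0.5792 -0.1058]
   tri [ 0.5805 -0.1057  0.0375]
clamp_left side [257. 194.] 0.62 [ 0.6145 -0.0744]
clamp_left top [337. 203.] 0.96 [ 0.6124 -0.0724]
   tri [ 0.6132 -0.0724  0.033 ]
clamp_right side [272. 173.] 0.83 [ 0.5902 -0.1556]
clamp_right top [377. 217.] 0.97 [ 0.5932 -0.1512]
   tri [ 0.591  -0.1504  0.0357]
stops side [243. 177.] 0.96 [ 0.6516 -0.1382]
stops top [368. 189.] 0.9 [ 0.6489 -0.1302]
   tri [ 0.649  -0.1297  0.0349]
blade side [236. 175.] 0.8 [ 0.6664 -0.1405]
blade top [371. 184.] 0.69 [ 0.658  -0.1349]
   tri [ 0.6616 -0.1351  0.0355]
food_holder side [296. 260.] 0.61 [0.5297 0.0811]
food_holder top [257. 238.] 0.67 [0.5281 0.0749]
   tri [ 0.5294  0.0753 -0.0055]
sugar_bowl side [200. 232.] 0.71 [0.7158 0.0161]
sugar_bowl top [298. 154.] 0.69 [0.7138 0.0171]
   tri [0.7147 0.017  0.0004]
squeezer side [200. 232.] 0.62 [0.7169 0.0174]
squeezer top [410. 326.] 0.79 [ 0.3979 -0.237 ]
   tri [ 0.5854 -0.2224 -0.1533]
tortilla_warmer side [275. 138.] 0.92 [ 0.5972 -0.3774]
tortilla_warmer top [492. 232.] 0.57 [ 0.6016 -0.3872]
   tri [ 0.6003 -0.3888 -0.0052]
```

```bash
python3 -c "
import cv2
a=cv2.imread('pics/top0.png')[120:350,200:520];cv2.imwrite('pics/topc.png',cv2.resize(a,None,fx=2.5,fy=2.5,interpolation=2))"
```

```text
(no output)
```

View pics/topc.png

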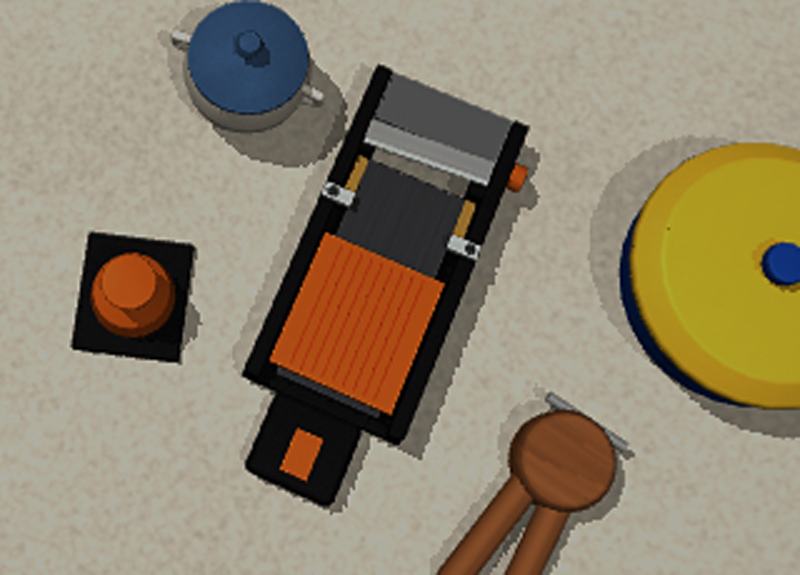

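View pics/side0.png

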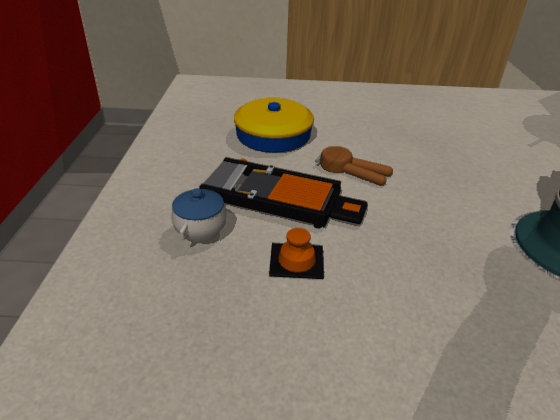

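```bash
python3 - <<'E'
from h import *
np.set_printoptions(precision=4,suppress=True)
c=read_camera("top")
f=lambda x,y,z:onz(c,[x/2.5+200,y/2.5+120],z)
ang=lambda a,b:np.degrees(np.arctan2(*(b-a)[1::-1]))
print("rails",ang(f(402,440,.037),f(525,125,.037)),ang(f(245,375,.037),f(380,65,.037)))
q=[f(*p,.035) for p in[(325,232),(445,282),(392,415),(270,360)]]
print("plate",np.mean(q,0),ang(q[3],q[0]),ang(q[2],q[1]))
m=cut_out("plate",c)[0]["pixels"].astype(np.uint8)
r=cv2.minAreaRect(cv2.findNonZero(m));b=[onz(c,p,.035) for p in cv2.boxPoints(r)]
print(r,np.mean(b,0));print([ (ang(b[i],b[(i+1)%4]),np.linalg.norm(b[i]-b[(i+1)%4])) for i in range(4)])
s=observe();R=np.array(s["eef_rot"]);print("shift tool",R.T@(np.mean(b,0)-s["ee_pos"]))
E
```

```text
rails -15.933107420933718 -16.33079807196446
plate [ 0.5234 -0.0929  0.035 ] -16.22774603060933 -16.121138548139182
((343.02685546875, 248.9407196044922), (53.711978912353516, 57.13947677612305), 24.341089248657227) [ 0.5233 -0.0926  0.035 ]
[(np.float64(-17.27428137597812), np.float64(0.11148566491020281)), (np.float64(-107.59095035438796), np.float64(0.10258154708429469)), (np.float64(161.34369210615625), np.float64(0.11035997360828509)), (np.float64(73.06451671750165), np.float64(0.09992000197064511))]
shift tool [-0.5297 -0.6083  0.1963]
```

```bash
python3 -m inch '[[[-0.03,-0.04,0,0,0,0,-1],[-0.07,-0.08,0,0,0,0,-1],[-0.11,-0.125,0,0,0,0,-1],[-0.15,-0.17,0,0,0,0,-1],[-0.18,-0.21,0,0,0,0,-1]]]'
python3 -m inch '[[[-0.04,-0.045,0,0,0,0,-1],[-0.08,-0.09,0,0,0,0,-1],[-0.12,-0.135,0,0,0,0,-1],[-0.16,-0.18,0,0,0,0,-1],[-0.19,-0.22,0,0,0,0,-1]]]'
python3 -m inch '[[[-0.04,-0.045,0.02,0,0,0,-1],[-0.08,-0.09,0.04,0,0,0,-1],[-0.12,-0.135,0.06,0,0,1,-1],[-0.16,-0.178,0.08,0,0,1.7,-1],[-0.16,-0.178,0.08,0,0,1.7,-1]]]'
python3 - <<'E'
from h import *
np.set_printoptions(precision=4,suppress=True)
s=observe();R=np.array(s["eef_rot"]);print(s["ee_pos"],R,s["force"],s["clock"],s["width"])
print("shift tool",R.T@(np.array([.5233,-.0927,.035])-s["ee_pos"]))
c=read_camera("wrist");cv2.imwrite("pics/w1.png",c["frame"][:,:,::-1])
for t in("plate","plate_front","clamp_left","clamp_right","stops"):
    m=mark_of(t,c)
    if m:print(t,m[0]["p"],m[0]["uv"],onz(c,m[0]["uv"],{"plate":.03,"plate_front":.035,"clamp_left":.032,"clamp_right":.032,"stops":.03}[t]))
E
```

```text
clock: 2.52
ee_pos: [0.286, 0.3785, 0.2316]
eef_rot: [[-0.968, 0.253, 0.001], [0.253, 0.968, 0.0], [-0.001, 0.001, -1.0]]
force: [0.2, -0.1, 0.4]
width: 0.001
gripper_force: 0.0
clock: 3.15
ee_pos: [0.4144, 0.1179, 0.2318]
eef_rot: [[-0.968, 0.252, 0.001], [0.252, 0.968, 0.001], [-0.001, 0.001, -1.0]]
force: [0.1, -0.6, 1.0]
width: -0.002
gripper_force: 0.0
clock: 3.78
ee_pos: [0.5237, -0.0974, 0.1499]
eef_rot: [[-0.958, 0.287, -0.002], [0.287, 0.958, -0.003], [0.001, -0.003, -1.0]]
force: [-0.6, -0.4, 0.2]
width: -0.001
gripper_force: 0.0
[ 0.5237 -0.0974  0.1499] [[-0.958   0.2867 -0.0017]
 [ 0.2867  0.958  -0.0031]
 [ 0.0008 -0.0034 -1.    ]] [-0.5667 -0.4474  0.2409] 3.775 -0.0009774701356613316
shift tool [0.0017 0.0048 0.1149]
plate 0.56 [292.1, 203.5] [ 0.5236 -0.0904  0.03  ]
plate_front 0.77 [292.3, 271.3] [ 0.5782 -0.1063  0.035 ]
clamp_left 0.79 [338.1, 297.2] [ 0.6147 -0.0757  0.032 ]
clamp_right 0.9 [247.3, 292.9] [ 0.5883 -0.1494  0.032 ]
stops 0.82 [290.3, 345.1] [ 0.6516 -0.1295  0.03  ]
```

View pics/w1.png

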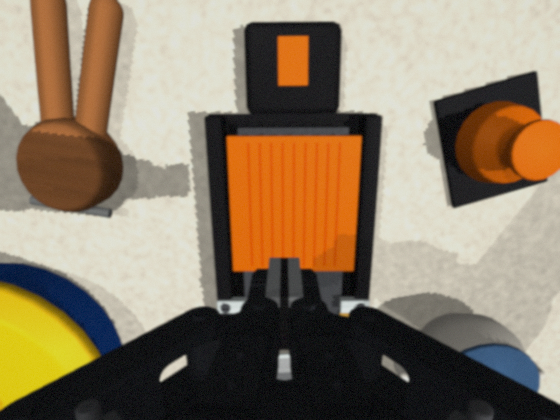

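The wrist view shows the fingers shut above the plate's front part. The plate spans columns 228–362 and rows 135–272, square to the tool, with the clamps at (230,305) and (352,305). I'll shift 5 mm in y and go down.

```bash
python3 -m inch '[[[0.005,0.005,0.03,0,0,0,-1],[0.006,0.005,0.06,0,0,0,-1],[0.006,0.005,0.085,0,0,0,-1],[0.006,0.005,0.1,0,0,0,-1],[0.006,0.005,0.105,0,0,0,-1]]]'
python3 -m inch '[[[0,0,0.004,0,0,0,-1],[0,0,0.008,0,0,0,-1],[0,0,0.010,0,0,0,-1],[0,0,0.012,0,0,0,-1],[0,0,0.012,0,0,0,-1]]]'
```

```text
clock: 4.7
ee_pos: [0.5191, -0.0853, 0.0461]
eef_rot: [[-0.96, 0.279, -0.0], [0.279, 0.96, 0.0], [0.0, 0.0, -1.0]]
force: [-0.5, -0.3, 0.4]
width: 0.003
gripper_force: 0.0
clock: 5.32
ee_pos: [0.5196, -0.0861, 0.0348]
eef_rot: [[-0.96, 0.28, 0.001], [0.28, 0.96, 0.0], [-0.001, 0.0, -1.0]]
force: [-1.0, -0.5, 5.1]
width: 0.003
gripper_force: 3.0
```

```bash
python3 -m inch '[[[0,0,0.002,0,0,0,-1],[0,0,0.004,0,0,0,-1],[0,0,0.006,0,0,0,-1],[0,0,0.006,0,0,0,-1],[0,0,0.006,0,0,0,-1]]]'
```

```text
clock: 5.95
ee_pos: [0.5203, -0.0861, 0.0296]
eef_rot: [[-0.96, 0.28, 0.002], [0.28, 0.96, 0.0], [-0.002, 0.001, -1.0]]
force: [-2.2, 0.2, 12.0]
width: -0.004
gripper_force: 5.6
```

```bash
python3 -m inch '[[[0,0,0.001,0,0,0,-1],[0,0,0.002,0,0,0,-1],[0,0,0.002,0,0,0,-1],[-0.005,0,0.002,0,0,0,-1],[-0.010,0,0.002,0,0,0,-1]]]'
python3 - <<'E'
from h import *
c=read_camera("top")
m=mark_of("plate_front",c)[0];print(m["p"],onz(c,m["uv"],.029), observe()["force"])
E
```

```text
clock: 6.58
ee_pos: [0.5302, -0.0889, 0.028]
eef_rot: [[-0.96, 0.28, 0.003], [0.28, 0.96, 0.0], [-0.003, 0.001, -1.0]]
force: [-1.5, 0.3, 13.3]
width: 0.001
gripper_force: 6.4Traceback (most recent call last):
  File "<stdin>", line 3, in <module>
IndexError: list index out of range
```

```bash
python3 -m inch '[[[-0.004,0,0.001,0,0,0,-1],[-0.008,0,0.001,0,0,0,-1],[-0.012,0,0.001,0,0,0,-1],[-0.016,0,0.001,0,0,0,-1],[-0.020,0,0.001,0,0,0,-1]]]'
python3 -m inch '[[[-0.004,0,0.0005,0,0,0,-1],[-0.008,0,0.0005,0,0,0,-1],[-0.012,0,0.001,0,0,0,-1],[-0.016,0,0.001,0,0,0,-1],[-0.020,0,0.001,0,0,0,-1]]]'
python3 - <<'E'
from h import *
for n in("top","side"):
    c=read_camera(n);cv2.imwrite(f"pics/{n}2.png",cv2.resize(c["frame"][120:350,150:520] if n=="top" else c["frame"][130:280,150:400],None,fx=2.1 if n=="top" else 3.2,fy=2.1 if n=="top" else 3.2)[:,:,::-1])
E
```

```text
clock: 7.3
ee_pos: [0.5496, -0.0947, 0.0272]
eef_rot: [[-0.96, 0.28, 0.003], [0.28, 0.96, 0.0], [-0.003, 0.001, -1.0]]
force: [-2.5, 1.0, 14.0]
width: -0.001
gripper_force: 6.8
clock: 7.92
ee_pos: [0.5695, -0.1004, 0.0271]
eef_rot: [[-0.96, 0.28, 0.005], [0.28, 0.96, 0.0], [-0.004, 0.002, -1.0]]
force: [-2.6, -0.1, 18.2]
width: 0.006
gripper_force: 9.1
```

View pics/side2.png

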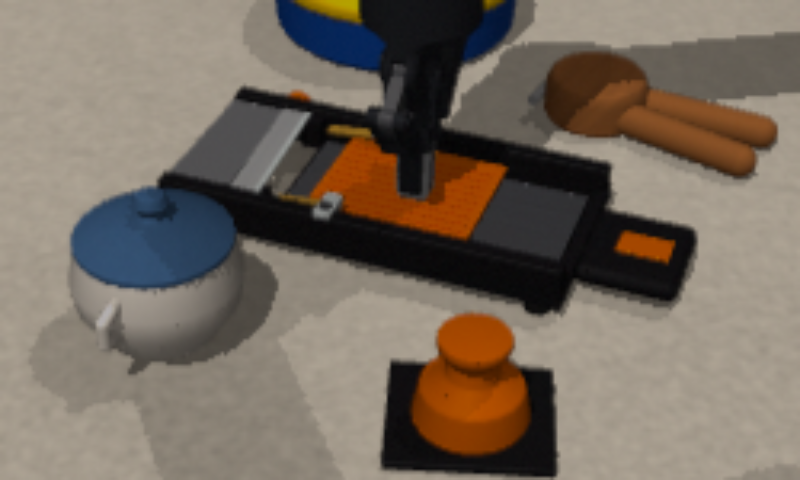

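The side view shows the plate's front edge (about (330,170)) past and under the left clamp at (327,205), with the fingertips well on the plate. I'll carry on to the stops.

```bash
python3 -m inch '[[[-0.004,0,0.0005,0,0,0,-1],[-0.008,0,0.0005,0,0,0,-1],[-0.012,0,0.001,0,0,0,-1],[-0.016,0,0.001,0,0,0,-1],[-0.020,0,0.001,0,0,0,-1]]]'
python3 -m inch '[[[-0.002,0,0,0,0,0,-1],[-0.004,0,0,0,0,0,-1],[-0.006,0,0,0,0,0,-1],[-0.007,0,0,0,0,0,-1],[-0.007,0,0,0,0,0,-1]]]'
```

```text
clock: 8.65
ee_pos: [0.5893, -0.1062, 0.027]
eef_rot: [[-0.96, 0.28, 0.006], [0.28, 0.96, 0.0], [-0.006, 0.002, -1.0]]
force: [-2.8, 0.9, 23.4]
width: -0.004
gripper_force: 11.3
clock: 9.28
ee_pos: [0.5918, -0.1069, 0.0269]
eef_rot: [[-0.96, 0.28, -0.003], [0.28, 0.96, 0.004], [0.004, 0.003, -1.0]]
force: [-14.0, 3.5, 34.0]
width: 0.001
gripper_force: 17.1
```

The plate is against the stops: 14 N after 75 mm of travel. I'll ease off and lift clear.

```bash
python3 -m inch '[[[0.003,0,0,0,0,0,-1],[0.0035,0,-0.005,0,0,0,-1],[0.0035,0,-0.012,0,0,0,-1],[0.004,0,-0.03,0,0,0,-1],[0.004,0,-0.06,0,0,0,-1]]]'
python3 -m inch '[[[0,0,-0.05,0,0,0,-1],[0.04,0,-0.10,0,0,0,-1],[0.09,0,-0.11,0,0,0,-1],[0.14,0,-0.11,0,0,0,-1],[0.14,0,-0.11,0,0,0,-1]]]'
python3 - <<'E'
from h import *
np.set_printoptions(precision=4,suppress=True)
C={n:read_camera(n) for n in("side","top","wrist")}
P={}
for t,z in(("plate_front",.032),("plate",.027),("stops",.03),("clamp_left",.032),("clamp_right",.032)):
    for n,c in C.items():
        m=mark_of(t,c)
        if m:print(t,n,round(m[0]["p"],2),onz(c,m[0]["uv"],z)[:2])
c=C["wrist"]["frame"];cv2.imwrite("pics/w3.png",c[:,:,::-1])
c=C["top"]["frame"][140:300,270:450];cv2.imwrite("pics/t3.png",cv2.resize(c,None,fx=3.5,fy=3.5)[:,:,::-1])
E
```

```text
clock: 9.9
ee_pos: [0.5882, -0.1063, 0.0834]
eef_rot: [[-0.96, 0.28, -0.003], [0.28, 0.96, 0.0], [0.003, -0.001, -1.0]]
force: [0.5, 1.3, -1.3]
width: 0.002
gripper_force: 0.0
clock: 10.52
ee_pos: [0.4513, -0.0661, 0.1936]
eef_rot: [[-0.96, 0.279, -0.002], [0.279, 0.96, 0.003], [0.003, 0.002, -1.0]]
force: [0.6, 0.1, 0.4]
width: 0.001
gripper_force: 0.0
plate_front side 0.36 [0.7092 0.0589]
plate_front wrist 0.75 [ 0.6529 -0.1277]
plate side 0.89 [ 0.6046 -0.1027]
stops side 0.82 [ 0.6585 -0.1308]
stops top 0.89 [ 0.6534 -0.1235]
clamp_left side 0.67 [ 0.6115 -0.0758]
clamp_right side 0.71 [ 0.5996 -0.1552]
```

View pics/t3.png

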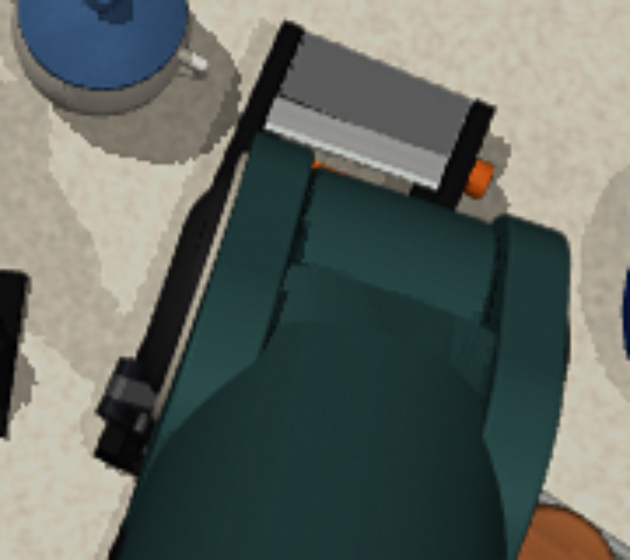

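View pics/w3.png

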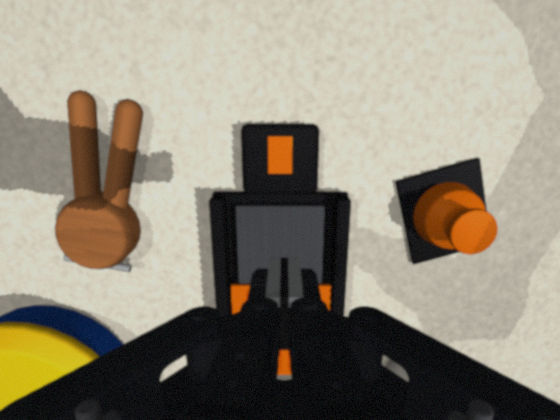

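The top view is blocked by the arm, though orange shows right up at the stop line. In the wrist view the rear edge is at row 285. I'll move aside for one clear look.

```bash
python3 -m inch '[[[0,0.05,-0.02,0,0,0,-1],[0,0.10,-0.04,0,0,0,-1],[0,0.15,-0.05,0,0,0,-1],[0,0.2,-0.05,0,0,0,-1],[0,0.25,-0.05,0,0,0,-1]]]'
python3 - <<'E'
from h import *
np.set_printoptions(precision=4,suppress=True)
c=read_camera("top");u=np.array([.96,-.28])
M={}
for t,z in(("plate_front",.032),("plate",.027),("stops",.03),("clamp_left",.032),("clamp_right",.032)):
    m=mark_of(t,c)
    if m: M[t]=onz(c,m[0]["uv"],z)[:2];print(t,m[0]["p"],M[t],M[t]@u)
print(observe()["force"])
cv2.imwrite("pics/t4.png",cv2.resize(c["frame"][140:300,270:450],None,fx=3.5,fy=3.5)[:,:,::-1])
E
```

```text
clock: 12.05
ee_pos: [0.5252, 0.1744, 0.2436]
eef_rot: [[-0.96, 0.28, 0.001], [0.28, 0.96, 0.0], [-0.001, 0.001, -1.0]]
force: [-0.1, 0.5, -0.0]
width: -0.002
gripper_force: 0.0
plate_front 0.56 [ 0.6534 -0.122 ] 0.6613811142950234
plate 0.71 [ 0.5685 -0.0976] 0.5731022016091035
stops 0.68 [ 0.6525 -0.1267] 0.6619222325416368
clamp_left 0.53 [ 0.5637 -0.1021] 0.5696996311547428
clamp_right 0.58 [ 0.5929 -0.1522] 0.6118265505302991
[ 0.0468  0.0749 -0.2039]
```

View pics/t4.png

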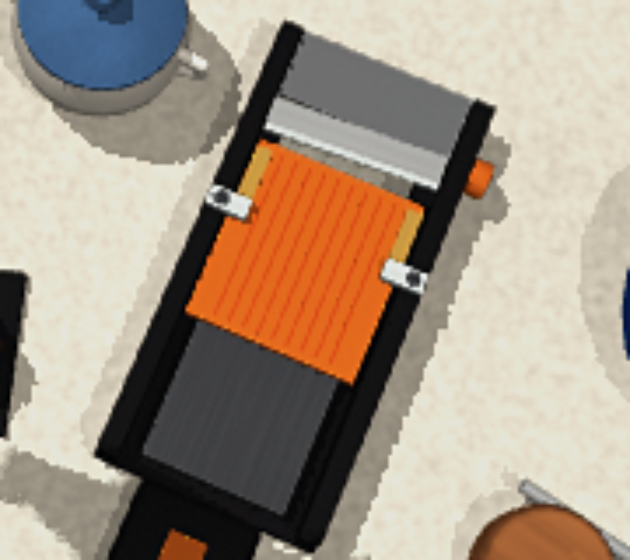

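The plate lies under both clamps (230,202) and (403,277), with the springs on top. Its front edge, from (262,142) to (424,208), is at the stops, the hand is clear and the bystanders in view are undisturbed.

```bash
python3 -c "
from bench import *
print(finish_job())"
```

```text
the job is handed in; nothing more can be done
None
```

I pressed the plate down, slid it under both spring clamps until it met the stops, let go, drew the hand clear and handed the job in; the last top view showed the plate home, but no verdict came back.

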